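Release the transport lock of a linear stage

ROBOT

A 7-joint arm with a two-finger parallel gripper is mounted at the origin on a cart in front of the work surface, level with it; the furniture and walls round the work are solid. World frame = base frame: x ahead of the robot, y to its left, z up, the work surface at z = 0. Lengths are in mm, angles in rad, forces in N, time in s.
With the tool pointing down it reaches from about 425 to 875 mm from the base axis. Payload 8.4 kg.
Tool frame: the origin (TCP) lies between the finger pads; the fingertips stand 11 mm ahead of it and the grasp point (between the pads) lies 8 mm behind it (manip.tip_reach is the distance from the TCP to the fingertips, in mm); z points along the fingers, y is the line along which they close (so a half turn about z gives the same grasp; the last joint's range is limited). The gripper opens to 87 mm and grips with 3 to 60 N. Pads are 19 mm wide; open, the fingers measure 117 mm over their backs; the gripper's body (75 mm by 190 mm) begins 51 mm behind the grasp point.
Start: joints at [1.103, 0.333, 0.04, 1.465, -0.013, 1.343, -0.059], TCP at [234.299, -606.273, 204.646] pointing down, gripper open.
Joint ranges: [-2.58, 2.58], [-0.38, 2.09], [-1.3, 1.39], [0.25, 2.4], [-1.5, 4.64], [0.08, 2.09], [-2.65, 2.65]. Speed limits (rad/s): [2.22, 2.22, 2.79, 2.79, 3.14, 3.14, 3.14].

INTERFACE

Orientations are given as [roll, pitch, yaw] about the fixed x, y, z axes, in that order (R = Rz(yaw) Ry(pitch) Rx(roll)).
In Python, from workcell import manip, capture gives the robot as it stands. The module is installed in compiled form; this text tells all that it offers.
- The arm moves only by the tool servo_tool, never from a script. Its argument "deltas" is a list of rows, each a list of 5 numbers: the opening, from 0 (shut) to 1 (fully open), then the shift along the tool's x, y, z in mm, then the turn about the tool's z in rad. In form: [[jaw, x, y, z, roll], ...]. A call has 1 to 8 rows; each row shifts and turns the commanded pose from where the row before left it, along the tool's axes as they then stand; what a row does not reach is not made up. A row lasts 1/8 s, in which the tool goes at most 62.5 mm and 10.7 degrees, less where a joint would pass 70% of its speed; a pose out of reach is approached as far as the arm can. A call is refused whole if a number of a shift passes 62.5 or a number of a turn 0.188, either way. A call with a gripper value outside its range is refused whole. The fingers move at their own pace and stop on an object; "force" is the grip in N (left out, the last holds). Time passes only in rows, so rows that do not move let the fingers close. It gives the time, the measured TCP pose, the force, the opening and the grip force at its end, in the units of the state.
- manip.sense(): the state, without advancing time (a new reading comes with each control period).
- capture(name): name is "side" or "top"; returns a dict with "image" (384x512x3 uint8, red, green, blue), "K" (3x3 intrinsics, pixels), "k1" (the pictures are not rectified: a ray, as slopes to the right and down, at radius r is drawn at 1 + k1 r^2 times it, then the intrinsics apply), "eye" and "attitude" of the camera in the world. Camera axes: x right, y down, z forward; pixel columns grow to the right and rows downward; lengths in mm; the calibration is good to about 2 mm. A picture is of the moment at which its call begins. There is no depth.
- manip.close_job(): hands the job in; it is judged then, once.
The state is a dict: "clock": time; "joint_positions": joint angles; "joint_velocities": joint speeds; "effort": joint torques, N m; "tcp_pos": TCP position; "tcp_rot": TCP orientation; "contact_force": force on the tool from outside, world axes, zero at the start; "torque": the same for the moment, N m; "width": finger opening in mm; "grasp_force": force on a finger pad.
Only numpy, scipy, OpenCV 4.12 (cv2) and the standard library are available. Lean on these libraries where they do the work, as an engineer would, in place of code of your own. Each camera call takes 0.05 s, during which the arm holds its last target. There are 200 camera calls.

TASK

Release the transport lock of the small linear stage without gripping anything between the fingers: roll a fingertip round the rim of the knurled nut until it has turned anticlockwise (seen from above) by two full turns. Then push the lock bar's upright tab sideways so that the bar swings well away from the carriage, through about a right angle, and last push the carriage along its rails until it is fully home against the end stop. Leave the small things standing round the stage where they are.

Things in the scene. Friction and masses are not known exactly. Their poses are not given: they have to be found in the camera images.
- stage_base: Linear stage, fixed to the table. Origin: centre of the underside of its aluminium base plate, 230 x 96 x 16 mm. x runs along the rails from the lock to the end stop (black block, inner face at x = 103, top z = 42 mm), z up. The lock stands on a black pedestal: x -112 to -62, y +-23 mm, top z = 49. Two round rails at y = +-30 mm, tops at z = 29.
- nut_rim (a point): Centre of the knurled steel nut on the stud, on its vertical axis, half-way up the ribbed rim: 44 mm across, 17 mm high, 67 mm above the stage's underside when tight. Rises 1.5 mm a turn. Site x turns with the nut and points at a dark dimple in its top face, 15.5 mm off the axis. Turns against 0.02 N m, stays where left: a few newtons of sideways press let a fingertip drive it, with some slip.
- lock_nut (a joint): Angle of the nut in rad: 0 tight, growing anticlockwise seen from above (loosening); two full turns are 12.57; the thread ends at 20.5.
- bar_tab (a point): Centre of the lock bar's push tab, 68 mm above the stage's underside: upright steel plate 28 mm long (point x, along the bar), 4 mm thick (point y), from the bar's top 13 mm below to 14 mm above. Pushed on its -y face towards +y. It is 116.5 mm along the bar from the stud's axis, 12.8 mm to the +y side. The bar: 6 mm thick, 20 to 25 mm wide, lies under the nut and rises with it.
- lock_bar (a joint): Angle of the lock bar about the stud in rad: 0 along the stage over the carriage, growing anticlockwise seen from above; stop at 1.75. Turns against 0.03 N m and stays where left. 2.2 mm lips on the pedestal key it until the nut has risen over them (1.5 turns).
- carriage_end (a point): Middle of the carriage's upright end face that looks to the pedestal: 90 mm wide (point y), 13 mm down to 9 mm up from here, 33 mm above the stage's underside. Pushed along point +x. The carriage is 75 x 90 mm, top 46 mm above the stage's underside (its top plate is 2.5 mm set back). At the start 47 mm are free between face and pedestal.
- carriage (a joint): Travel of the carriage in m: 0 as locked, 0.040 against the end stop. Slides against about 1.5 N and stays where it is left; the bar's hook holds it until swung away.
- filter_cube: Black filter cube, 47 x 38 x 39 mm, origin at the centre of its underside: a bystander.
- objective: Bare microscope objective standing upright, 30 mm across, 44 mm high, origin under its centre: a bystander.
- coupler: Fibre coupler standing on its flange, 24 mm across, 30 mm high, origin under its centre: a bystander.
- petri_dish: Closed petri dish, 60 mm across, 15 mm high, origin under its centre: a bystander.
- stud_top (a point): Top of the fixed upright 11 mm stud of the lock, 83 mm above the stage's underside: the axis of nut and bar, at x = -90, y = 0 mm of the stage.
- lock_pin_top (a point): Top of the 8 mm upright pin on the carriage, 65 mm above the stage's underside. The bar's slot, open towards the tab's -y side, hooks round it.

How it is judged (in metres and radians):
On the way, in this order (a step that is already met when the one before it is completed fails the run):
1. the nut is loosened by about two turns (1.75 to 2.5) while the bar still lies over the carriage (value of joint lock_nut between 10.9956 and 15.708 rad and value of joint lock_bar below 0.15 rad and value of joint carriage below 0.004 m), for 0.1 s.
2. the bar is swung out by 1.2 rad or more while the carriage is still where it was (value of joint lock_bar above 1.2 rad and value of joint carriage below 0.004 m), for 0.1 s.
3. the carriage is pushed to the end stop (value of joint carriage above 0.037 m), for 0.2 s.
At the end, for the whole second after the job is handed in: The nut stands 1.75 to 2.5 turns from tight, the bar is swung out by at least 1.2 rad, the carriage is within 3 mm of its end stop, and all is at rest (value of joint lock_nut between 10.9956 and 15.708 rad and value of joint lock_bar above 1.2 rad and value of joint carriage above 0.037 m and velocity of joint carriage between -0.005 and 0.005 m/s and velocity of joint lock_bar between -0.05 and 0.05 rad/s and velocity of joint lock_nut between -0.05 and 0.05 rad/s); the robot touches nothing.
It fails at once if the nut is gripped between the fingers (distance between the grasp point and nut_rim below 0.016 m and contact force between the fingers and lock_nut above 0.5 N).
It fails at once if the bar's tab is gripped between the fingers (y of the grasp point in the frame of bar_tab between -0.006 and 0.006 m and z of the grasp point in the frame of bar_tab below 0.02 m and contact force between the fingers and lock_bar above 0.5 N and x of the grasp point in the frame of bar_tab between -0.025 and 0.025 m).
It fails at once if the nut is run out to the end of its thread (value of joint lock_nut above 19.4779 rad).
It fails at once if a bystander (filter cube, objective, coupler or petri dish) is moved or lifted by more than 20 mm (distance of any of filter_cube, objective, coupler, petri_dish from where it was at the start of the episode above 0.02 m).
It also fails if it takes over 64 s, if anything falls off the work surface, if the arm or the gripper's body presses on something with over 40 N, if the wrist force passes 120 N, or if a joint passes its speed limit or range.

## Working session

There is one attempt and no reset: what is moved stays moved. The work goes in short steps, Python scripts to look and compute and a tool call to move; the robot and the scene stay as the last step left them, time stands still between calls to the robot, and variables do not carry over. Pictures are saved under pics/ and viewed, at most 10 in all, crops included, and the job is handed in when it is done.

Besides the shell and the picture viewer there is one more tool, called after ">>>" by a JSON object that holds its "op" and its "data". servo_tool: Moves the arm, as the interface text tells. Its arguments: {"type":"object","properties":{"deltas":{"type":"array"},"force":{"type":"number"}},"required":["deltas"]}

```bash
mkdir -p pics
python3 - <<'E'
from workcell import manip, capture
import cv2,numpy as np
for n in("side","top"):
    c=capture(n); cv2.imwrite(f"pics/{n}0.png",c["image"][:,:,::-1]); print(n,c["K"],c["k1"],c["eye"],c["attitude"])
print(manip.sense())
E
```

```text
side [[439.19116773   0.         254.34935712]
 [  0.         439.19116773 197.17261344]
 [  0.           0.           1.        ]] -0.0910258832303189 [ 290.45881843 -591.67616372  450.04571499] [-1.9682796   0.00263097 -0.33631962]
top [[465.54297541   0.         254.41391067]
 [  0.         465.54297541 194.1527169 ]
 [  0.           0.           1.        ]] -0.13149789321968297 [503.21854961 185.23638762 990.77068138] [-3.06564047 -0.015668   -1.59892182]
{'clock': 0.1, 'joint_positions': array([ 1.10279192,  0.33385078,  0.03989667,  1.46613453, -0.01339714,
        1.34327417, -0.05850956]), 'joint_velocities': array([-0.00048325, -0.00358785, -0.00013449, -0.00253502, -0.00118197,
        0.00138496,  0.00102935]), 'effort': array([ 3.94927818e-03, -6.57808828e+01,  1.34003822e+00, -4.04714370e+01,
       -5.95615176e-02,  4.07858205e-02,  4.75020488e-05]), 'tcp_pos': array([ 234.13641147, -605.91872355,  203.86537158]), 'tcp_rot': array([-3.14019585e+00,  1.04641010e-04,  3.68758512e-01]), 'contact_force': array([ 0.95598004, -0.11935665,  0.7619157 ]), 'torque': array([-0.03583973, -0.06292455,  0.01495524]), 'grasp_force': 0.0, 'width': 87.12685999951934}
```

View pics/top0.png

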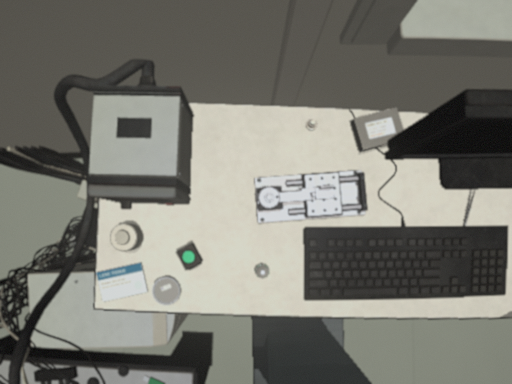

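View pics/side0.png

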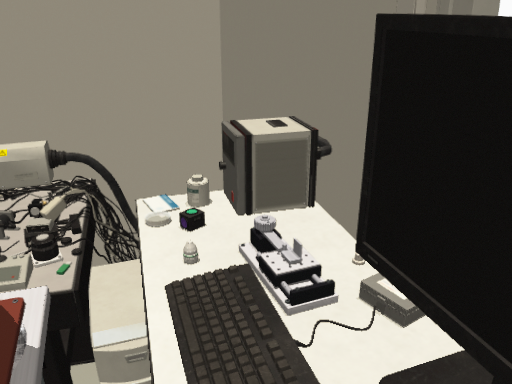

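The top view shows the stage at x 255–366, y 172–222, with the nut near (268,198), the carriage near (323,195) and the end stop near (362,190). Stage +x points to image right, which is roughly world −y. The side view shows the nut at (264,221) and the tab at (297,250).

```bash
cat > h.py <<'E'
import numpy as np,cv2
from scipy.spatial.transform import Rotation as R
from workcell import manip,capture
def ray(c,u,v):
    d=np.array([c["k1"],0,0,0,0.])[:]
    p=cv2.undistortPoints(np.array([[[u,v]]],float),c["K"],np.array([c["k1"],0,0,0.]))[0,0]
    return R.from_euler("xyz",c["attitude"]).as_matrix()@np.array([p[0],p[1],1])
def cast(c,u,v,z):
    r=ray(c,u,v); e=np.array(c["eye"]); return e+r*(z-e[2])/r[2]
def proj(c,P):
    M=R.from_euler("xyz",c["attitude"]).as_matrix(); q=(np.atleast_2d(P)-c["eye"])@M
    s=q[:,:2]/q[:,2:]; s=s*(1+c["k1"]*(s**2).sum(1,keepdims=True))
    return s@c["K"][:2,:2].T+c["K"][:2,2]
def crop(c,x,y,w,h,s,name): cv2.imwrite(name,cv2.resize(c["image"][y:y+h,x:x+w,::-1],None,fx=s,fy=s,interpolation=cv2.INTER_CUBIC))
E
python3 - <<'E'
from h import *
c=capture("top"); a=c["image"][160:235,245:380].copy(); crop(c,245,165,130,65,6,"pics/top1.png")
s=capture("side"); crop(s,225,200,125,110,6,"pics/side1.png")
for u,v,z in((268,198,75),(256,222,16),(367,213,16),(363,171,16),(255,176,16)): print(cast(c,u,v,z))
E
```

```text
[564.15354054 142.3485978   75.        ]
[518.46386977 166.20810841  16.        ]
[530.49161046 -69.47022826  16.        ]
[620.20153283 -64.98471323  16.        ]
[615.25487984 165.56903025  16.        ]
```

View pics/top1.png

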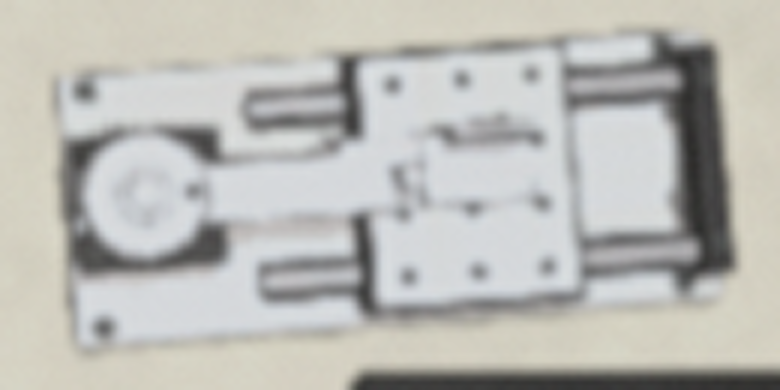

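View pics/side1.png

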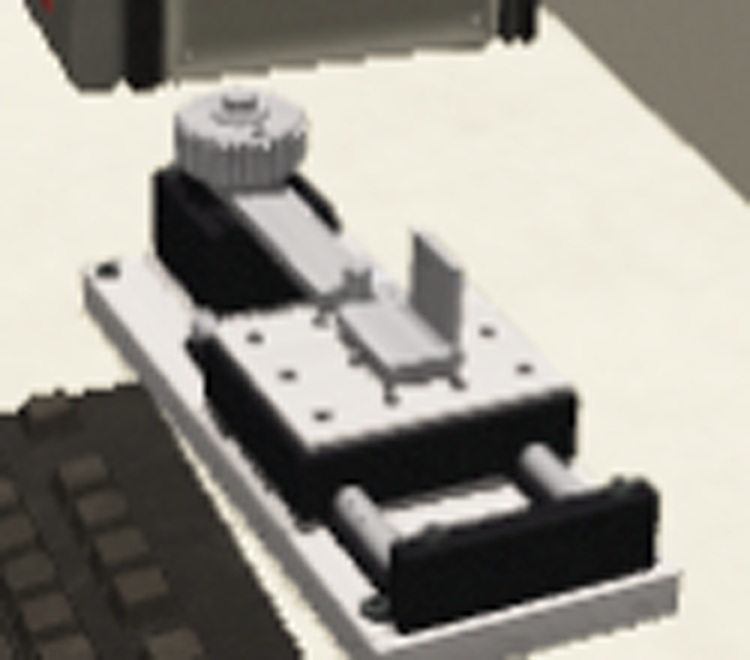

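The crops show the following:
- Top: base corners at crop (57,75), (78,350), (700,35) and (722,300), the nut disc centred at (143,195), and the tab near (490,130).
- Side: stud top at (240,100), tab spanning (415–465, 230–355).

```bash
cat >> h.py <<'E'
def fit():
    c=capture("top"); f=lambda x,y:(245+(x+.5)/6-.5,165+(y+.5)/6-.5)
    pts=[((57,75),(-115,48,16)),((78,350),(-115,-48,16)),((145,196),(-90,0,75.5)),((722,300),(115,-48,16)),((700,33),(115,48,16))]
    W=np.array([cast(c,*f(*p),m[2])[:2] for p,m in pts]); M=np.array([m[:2] for _,m in pts],float)
    A=M-M.mean(0);B=W-W.mean(0); th=np.arctan2((A[:,0]*B[:,1]-A[:,1]*B[:,0]).sum(),(A*B).sum())
    r=np.array([[np.cos(th),-np.sin(th)],[np.sin(th),np.cos(th)]]); t=W.mean(0)-r@M.mean(0)
    return th,t,r,W-(M@r.T+t)
E
python3 - <<'E'
from h import *
th,t,r,res=fit(); print(th,t);print(res.round(1))
w=lambda *p:np.append(r@np.array(p[:2])+t,p[2])
P=np.array([w(-90,0,83),w(26.5,12.8,82),w(-115,-48,16),w(115,-48,16),w(115,48,16),w(-24.5,0,33)]);print(P.round(1))
s=capture("side"); print((6*(proj(s,P)-[225,200])).round())
# bystanders
c=capture("top")
for n,u,v,z in(("cube",189,256,39),("dish",167,290,15),("coupler?",312,124,30),("obj",262,270,44),("?",125,236,20)): print(n,cast(c,u,v,z).round())
E
```

```text
-1.5268051262175844 [569.70380862  51.06838803]
[[ 0.4 -0.5]
 [-0.2 -0.9]
 [-0.2 -0.1]
 [ 0.5  1.1]
 [-0.5  0.4]]
[[565.7 141.   83. ]
 [583.7  25.2  82. ]
 [516.7 163.8  16. ]
 [526.8 -65.9  16. ]
 [622.7 -61.7  16. ]
 [568.6  75.5  33. ]]
[[234.  91.]
 [430. 244.]
 [ 74. 264.]
 [367. 650.]
 [677. 569.]
 [314. 317.]]
cube [453. 305.  39.]
dish [382. 356.  15.]
coupler? [721.  43.  30.]
obj [421. 157.  44.]
? [496. 441.  20.]
```

```bash
cat >> h.py <<'E'
TH=-1.5268;T=np.array([569.7,51.07])
def st():
    s=manip.sense(); r=np.array([[np.cos(TH),-np.sin(TH)],[np.sin(TH),np.cos(TH)]])
    p=r.T@(s["tcp_pos"][:2]-T); f=r.T@s["contact_force"][:2]
    return dict(t=round(s["clock"],2),sx=p[0].round(1),sy=p[1].round(1),z=s["tcp_pos"][2].round(1),yaw=(s["tcp_rot"][2]-TH-np.pi/2).round(3),fx=f[0].round(1),fy=f[1].round(1),fz=s["contact_force"][2].round(1),j=s["joint_positions"].round(2),w=round(s["width"],1))
E
python3 - <<'E'
from h import *
print(st())
c=capture("top");s=capture("side")
a=np.array(c["eye"]);b=np.array(s["eye"])
for p,q in(((388,155),(377,15)),((388,155),(358,243))):
    d=ray(c,*p);e=ray(s,*q)
    k=np.linalg.lstsq(np.c_[d,-e],b-a,rcond=None)[0];print((a+d*k[0]).round(),(b+e*k[1]).round())
E
```

```text
{'t': 0.35, 'sx': np.float64(641.9), 'sy': np.float64(-364.0), 'z': np.float64(204.4), 'yaw': np.float64(0.325), 'fx': np.float64(1.0), 'fy': np.float64(0.6), 'fz': np.float64(-0.0), 'j': array([ 1.1 ,  0.33,  0.04,  1.47, -0.01,  1.34, -0.06]), 'w': 86.9}
[590.   7. 426.] [662. -41. 452.]
[637. -87. 126.] [635. -86. 125.]
```

>>> {"op": "servo_tool", "data": {"deltas": [[0,0,0,0,0.163],[0,0,0,0,0.163]], "force": 20}}

```text
clock: 0.7
tcp_pos: [234.2, -606.3, 204.7]
tcp_rot: [3.142, -0.0, 0.037]
contact_force: [-0.8, -0.3, 1.1]
width: 74.1
grasp_force: 0.0
```

```bash
python3 -c "
from h import *
print(st())"
```

```text
{'t': 0.7, 'sx': np.float64(642.0), 'sy': np.float64(-364.0), 'z': np.float64(204.7), 'yaw': np.float64(-0.007), 'fx': np.float64(0.3), 'fy': np.float64(-0.8), 'fz': np.float64(1.1), 'j': array([ 1.07,  0.33,  0.09,  1.47, -0.03,  1.34, -0.38]), 'w': 74.1}
```

>>> {"op": "servo_tool", "data": {"deltas": [[0,25,-45,0,0],[0,25,-50,0,0],[0,25,-50,0,0],[0,25,-50,0,0],[0,25,-50,0,0],[0,25,-50,0,0],[0,25,-50,0,0],[0,25,-50,0,0]]}}

```text
clock: 1.7
tcp_pos: [417.8, -201.4, 205.0]
tcp_rot: [3.141, -0.001, 0.043]
contact_force: [1.6, 0.1, 0.3]
width: 2.0
grasp_force: 0.0
```

>>> {"op": "servo_tool", "data": {"deltas": [[0,14,-50,0,0],[0,14,-50,0,0],[0,14,-50,0,0],[0,14,-50,0,0],[0,14,-50,0,0],[0,14,-50,0,0],[0,10,-40,0,0],[0,0,-12,0,0]]}}

```text
clock: 2.7
tcp_pos: [495.9, 155.5, 204.8]
tcp_rot: [-3.14, -0.0, 0.046]
contact_force: [-0.9, -0.0, 0.3]
width: 0.5
grasp_force: 0.0
```

```bash
python3 -c "
from h import *
print(st())"
```

```text
{'t': 2.7, 'sx': np.float64(-107.6), 'sy': np.float64(-69.1), 'z': np.float64(204.8), 'yaw': np.float64(0.002), 'fx': np.float64(-0.0), 'fy': np.float64(-0.9), 'fz': np.float64(0.3), 'j': array([ 0.23,  0.12, -0.66,  1.75,  0.07,  1.3 , -1.97]), 'w': 0.5}
```

>>> {"op": "servo_tool", "data": {"deltas": [[0,0,0,50,0],[0,0,0,50,0],[0,0,0,31,0],[0,15,0,0,0],[0,10,0,0,0],[0,5,0,0,0],[0,3,0,0,0],[0,0,0,0,0]]}}

```text
clock: 3.7
tcp_pos: [529.4, 154.1, 74.1]
tcp_rot: [-3.141, -0.001, 0.043]
contact_force: [0.0, 1.1, -0.0]
width: 0.5
grasp_force: 0.0
```

```bash
python3 -c "
from h import *
print(st())"
```

```text
{'t': 3.7, 'sx': np.float64(-104.7), 'sy': np.float64(-35.8), 'z': np.float64(74.1), 'yaw': np.float64(-0.001), 'fx': np.float64(-1.1), 'fy': np.float64(0.1), 'fz': np.float64(-0.0), 'j': array([ 0.18,  0.31, -0.63,  1.83,  0.21,  1.06, -2.06]), 'w': 0.5}
```

>>> {"op": "servo_tool", "data": {"deltas": [[0,3,0,0,0],[0,0,0,0,0]]}}

```text
clock: 3.95
tcp_pos: [532.2, 154.1, 73.8]
tcp_rot: [-3.142, -0.0, 0.043]
contact_force: [-0.1, 0.4, -0.6]
width: 0.6
grasp_force: 0.0
```

>>> {"op": "servo_tool", "data": {"deltas": [[0,2,0,0,0],[0,0,0,0,0]]}}

```text
clock: 4.2
tcp_pos: [534.2, 154.2, 73.7]
tcp_rot: [-3.142, -0.0, 0.043]
contact_force: [0.5, -0.6, -0.4]
width: 0.6
grasp_force: 0.0
```

>>> {"op": "servo_tool", "data": {"deltas": [[0,1.5,0,0,0],[0,0,0,0,0]]}}

```text
clock: 4.45
tcp_pos: [535.6, 154.3, 73.6]
tcp_rot: [-3.142, 0.0, 0.043]
contact_force: [0.6, 0.1, -0.2]
width: 0.1
grasp_force: 0.0
```

>>> {"op": "servo_tool", "data": {"deltas": [[0,1.5,0,0,0],[0,0,0,0,0]]}}

```text
clock: 4.7
tcp_pos: [537.2, 154.4, 73.7]
tcp_rot: [-3.142, -0.0, 0.043]
contact_force: [0.1, 0.5, 0.1]
width: 0.2
grasp_force: 0.0
```

>>> {"op": "servo_tool", "data": {"deltas": [[0,1.5,0,0,0],[0,0,0,0,0]]}}

```text
clock: 4.95
tcp_pos: [538.7, 154.4, 73.7]
tcp_rot: [-3.141, -0.0, 0.043]
contact_force: [0.3, 0.3, 0.5]
width: 0.7
grasp_force: 0.0
```

>>> {"op": "servo_tool", "data": {"deltas": [[0,-8,0,0,0],[0,0,12,0,0],[0,2,0,0,0],[0,0,0,0,0]]}}

```text
clock: 5.45
tcp_pos: [533.4, 141.9, 73.8]
tcp_rot: [-3.141, -0.0, 0.042]
contact_force: [-0.1, -0.6, 0.4]
width: 0.4
grasp_force: 0.0
```

>>> {"op": "servo_tool", "data": {"deltas": [[0,1.5,0,0,0],[0,0,0,0,0]]}}

```text
clock: 5.7
tcp_pos: [534.7, 142.5, 73.6]
tcp_rot: [-3.141, 0.0, 0.043]
contact_force: [0.0, 0.1, 0.3]
width: 0.2
grasp_force: 0.0
```

>>> {"op": "servo_tool", "data": {"deltas": [[0,1.5,0,0,0],[0,0,0,0,0]]}}

```text
clock: 5.95
tcp_pos: [536.2, 142.4, 73.7]
tcp_rot: [-3.141, 0.0, 0.043]
contact_force: [1.0, 0.1, -0.4]
width: 1.2
grasp_force: 0.0
```

```bash
python3 -c "
from h import *
print(st());s=capture('side'); crop(s,215,170,130,110,6,'pics/side2.png')"
```

```text
{'t': 5.95, 'sx': np.float64(-92.7), 'sy': np.float64(-29.5), 'z': np.float64(73.7), 'yaw': np.float64(-0.001), 'fx': np.float64(-0.1), 'fy': np.float64(1.0), 'fz': np.float64(-0.4), 'j': array([ 0.2 ,  0.31, -0.63,  1.83,  0.21,  1.07, -2.03]), 'w': 1.2}
```

View pics/side2.png

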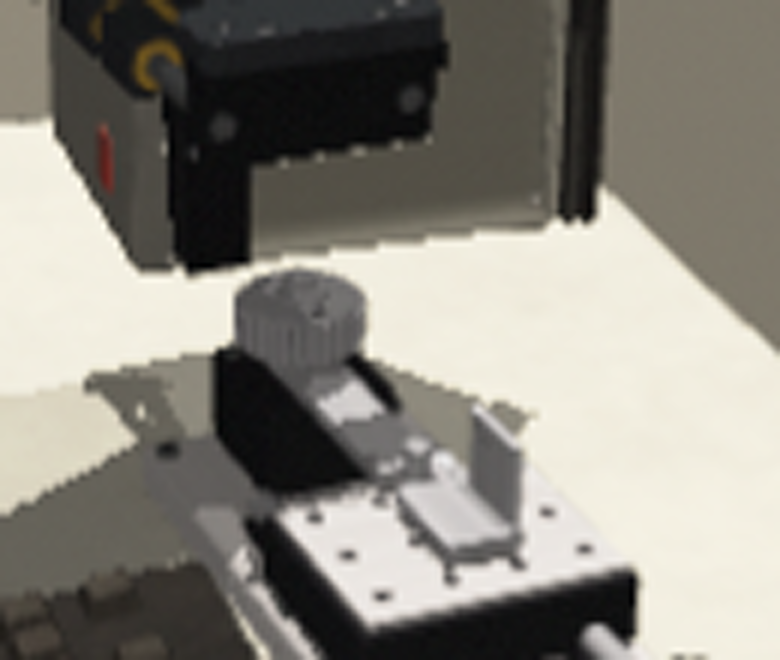

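The side view shows the closed fingertips ending at crop (170–250, 270), which looks behind or above the nut rim at crop (235–365, 270–370). I'll check that against the projection.

Run:
```python
from h import *
s=capture("side");c=capture("top")
p=manip.sense()["tcp_pos"]
print(manip.tip_reach)
for z in(-11,0,60):
    for d in((-9.5,-15),(-9.5,15),(9.5,-15),(9.5,15)): print(z,d,(6*(proj(s,p+np.array([*d,z]))-[215,170])).round()[0])
r=np.array([[np.cos(TH),-np.sin(TH)],[np.sin(TH),np.cos(TH)]])
w=lambda x,y,z:np.append(r@np.array([x,y])+T,z)
print("nut",(6*(proj(s,[w(-90,0,83),w(-90,0,75.5),w(-90,0,58.5),w(26.5,12.8,82),w(-115,-48,16)])-[215,170])).round())
print(p)
# triangulate stud top & tab top from top(268.8,197.5) / side
def tri(p,q):
    a=np.array(c["eye"]);b=np.array(s["eye"]);d=ray(c,*p);e=ray(s,*q)
    k=np.linalg.lstsq(np.c_[d,-e],b-a,rcond=None)[0];return (a+d*k[0]).round(1),(b+e*k[1]).round(1)
print(tri((268.8,197.5),(225+238/6,200+98/6)))
```

```text
11.0
-11 (-9.5, -15) [194. 363.]
-11 (-9.5, 15) [166. 324.]
-11 (9.5, -15) [250. 354.]
-11 (9.5, 15) [220. 315.]
0 (-9.5, -15) [194. 332.]
0 (-9.5, 15) [165. 294.]
0 (9.5, -15) [250. 323.]
0 (9.5, 15) [220. 286.]
60 (-9.5, -15) [192. 159.]
60 (-9.5, 15) [163. 125.]
60 (9.5, -15) [250. 151.]
60 (9.5, 15) [219. 118.]
nut [[294. 271.]
 [294. 292.]
 [294. 338.]
 [490. 424.]
 [134. 444.]]
[536.04119718 142.367304    73.66869697]
(array([564.7, 141. ,  80.5]), array([566.8, 140.3,  80.7]))
```

Run:
```python
from h import *
s=capture("side"); crop(s,170,60,190,200,3,"pics/a.png")
c=capture("top"); crop(c,190,120,190,200,3,"pics/b.png")
cv2.imwrite("pics/ab3.png",np.hstack([cv2.resize(cv2.imread("pics/a.png"),(399,420)),cv2.resize(cv2.imread("pics/b.png"),(399,420))]))
```

```text
(no output)
```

View pics/ab3.png

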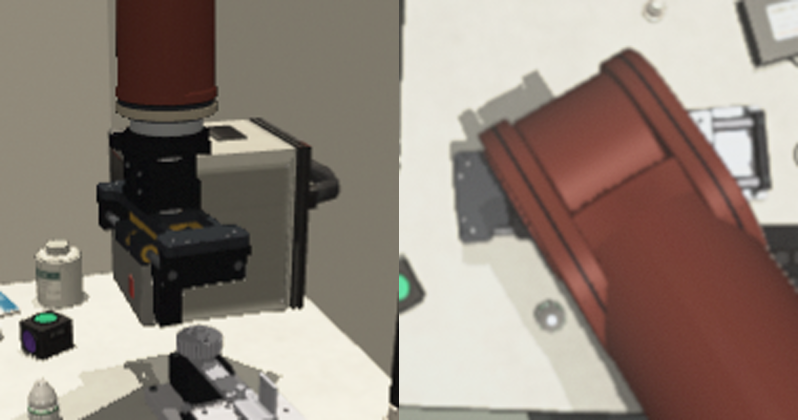

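The view shows the black gripper with a finger column ending near full px (250,213), about 13 px above the predicted tip (250,227). I'll difference it against the first picture, in case the lower finger is light-coloured.

Run:
```python
from h import *
a=cv2.imread("pics/side0.png").astype(int);b=capture("side")["image"][:,:,::-1].astype(int)
d=np.abs(a-b).sum(2)
print(d[200:240,238:272:2])
c=capture("top")
for v in(191,234):
  for z in(135,200): print(z,cast(c,217,v,z).round())
```

```text
[[  1   2  10 133  49  21  21 164 275  98   0   1   1   3   2   3   0]
 [  0   0  13 146  47  25  28 164 266 151   2   2   2   2   3   4   4]
 [  1   3  15 144  48  24  19 163 289 144   4   2   2   2   3   4   1]
 [  1   1  18 142  46  18  32 155 287 144   0   1   2   3   2   5   2]
 [  3   1  15 147  48  21  28 157 286 147   0   0   5   1   4   0   0]
 [  3   2  13 143  38  23  22 159 287 151   2   3   2   3   6   3   1]
 [  3   1  16 144  38  27  27 169 278 145   1   0   3   3   2   0   3]
 [  1   1  19 144  44  21  25 171 291 144   3   4   2   3   6   2   3]
 [  3   3  18 138  43  29  24 176 281 191   5   4   0   0   3   1   1]
 [  4   1   9 138  53  24  28 166 271 226   0   2   0   2   1   1   4]
 [  0   2   0 139  38  25  18 168 269 178   1   0   3   1   1   2   2]
 [  2   3   3 142  46  24  21 165 292 204   4   1   2   2   2   0   3]
 [  2   0  11  68  52  24  25 171 310 203   3   1   3   2   1   2   2]
 [  3   2  28  59  50  24  30 263 332 340   2   1   2   5   2   1   3]
 [  2   3   2  63 389  54 162 311 185 217   2  23  40 105  43  31   3]
 [  2   1   2   6 455 100  66 161  
[... 1124 characters left out ...]
99 161  10  49   2   3   1   1   1   2   2   4]
 [334 334 298 299 299 300 158  11  40   6   2   5   4 135 128 143 145]
 [411 413 329 300 299 299 164   6  34  16   4   9   3 238 305 279 281]
 [414 414 358 302 301 299 160   3   2  45  14  35  12  90 330 279 279]
 [413 410 329 300 300 300 160   5   1  48  43  36  58  32 242 279 152]
 [415 413 394 299 299 302 158   9   3  15  62  44  49  30  93 149   4]
 [271 412 400 299 301 301 157  14  22  14  40  54  15  23  36   2   0]
 [104 411 412 302 299 301 159  19   5  14   8  49  21   3  14   4   4]
 [185 370 411 329 299 302 157   2  10  10   3  22   8   5   3   2   2]]
135 [576. 239. 135.]
200 [570. 235. 200.]
135 [497. 241. 135.]
200 [497. 236. 200.]
```

>>> {"op": "servo_tool", "data": {"deltas": [[0,-20,0,0,0],[0,-20,0,0,0],[0,0,0,25,0],[0,0,0,15,0],[0,0,0,0,0]]}}

```text
clock: 6.92
tcp_pos: [495.4, 140.4, 32.7]
tcp_rot: [3.142, 0.002, 0.043]
contact_force: [0.5, 1.1, 0.5]
width: 0.3
grasp_force: 0.0
```

Run:
```python
from h import *
print(st()); p=manip.sense()["tcp_pos"]
s=capture("side"); crop(s,190,150,140,110,5,"pics/side4.png")
for z in(-11,): print((5*(proj(s,p+np.array([[-9.5,-15,z],[9.5,-15,z],[-37,-95,59],[37,-95,59]]))-[190,150])).round())
```

```text
{'t': 6.92, 'sx': np.float64(-92.5), 'sy': np.float64(-70.3), 'z': np.float64(32.7), 'yaw': np.float64(-0.001), 'fx': np.float64(-1.1), 'fy': np.float64(0.6), 'fz': np.float64(0.5), 'j': array([ 0.2 ,  0.29, -0.63,  1.95,  0.21,  0.96, -2.06]), 'w': 0.3}
[[190. 515.]
 [237. 507.]
 [172. 461.]
 [376. 427.]]
```

View pics/side4.png

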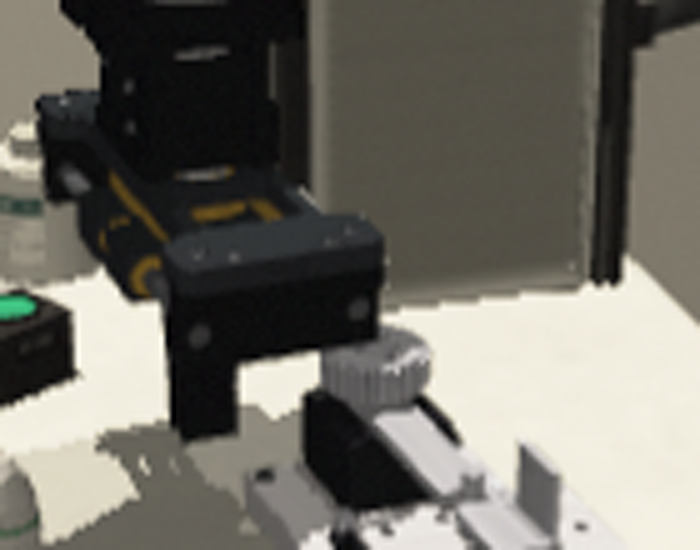

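Run:
```python
from h import *
s=capture("side"); p=manip.sense()["tcp_pos"]
for dz in(-11,10,15,18,21,24,27):print(dz,(5*(proj(s,p+np.array([[-9.5,-15,dz],[9.5,-15,dz],[-9.5,-8,dz],[9.5,-8,dz]]))-[190,150])).round().tolist())
```

```text
-11 [[192.0, 511.0], [239.0, 503.0], [187.0, 502.0], [234.0, 494.0]]
10 [[191.0, 463.0], [238.0, 455.0], [186.0, 455.0], [233.0, 447.0]]
15 [[190.0, 452.0], [238.0, 444.0], [185.0, 444.0], [232.0, 436.0]]
18 [[190.0, 445.0], [238.0, 437.0], [185.0, 437.0], [232.0, 429.0]]
21 [[190.0, 438.0], [237.0, 430.0], [185.0, 430.0], [232.0, 422.0]]
24 [[190.0, 431.0], [237.0, 423.0], [185.0, 423.0], [232.0, 415.0]]
27 [[189.0, 424.0], [237.0, 416.0], [184.0, 416.0], [232.0, 408.0]]
```

>>> {"op": "servo_tool", "data": {"deltas": [[0,0,0,12,0],[0,0,0,5,0],[0,0,0,0,0]]}}

```text
clock: 7.4
tcp_pos: [495.7, 140.5, 16.2]
tcp_rot: [3.142, 0.001, 0.043]
contact_force: [0.0, 0.6, -0.1]
width: 0.4
grasp_force: 0.0
```

>>> {"op": "servo_tool", "data": {"deltas": [[0,0,0,3,0],[0,0,0,3,0],[0,0,0,2,0],[0,0,0,0,0]]}}

```text
clock: 7.9
tcp_pos: [496.0, 140.6, 8.5]
tcp_rot: [-3.142, 0.0, 0.043]
contact_force: [0.7, 0.2, 0.4]
width: 0.2
grasp_force: 0.0
```

>>> {"op": "servo_tool", "data": {"deltas": [[0,0,0,10,0],[0,0,0,8,0],[0,0,0,2,0],[0,0,0,0,0]]}}

```text
clock: 8.4
tcp_pos: [495.9, 140.7, -11.6]
tcp_rot: [-3.141, 0.001, 0.043]
contact_force: [-1.1, -0.1, 0.3]
width: 0.7
grasp_force: 0.0
```

>>> {"op": "servo_tool", "data": {"deltas": [[0,0,0,2,0],[0,0,0,2,0],[0,0,0,0,0]]}}

```text
clock: 8.78
tcp_pos: [496.0, 140.6, -15.4]
tcp_rot: [3.142, 0.0, 0.043]
contact_force: [-0.2, 0.4, -0.0]
width: 0.2
grasp_force: 0.0
```

>>> {"op": "servo_tool", "data": {"deltas": [[0,0,0,1.5,0],[0,0,0,1.5,0],[0,0,0,0,0]]}}

```text
clock: 9.15
tcp_pos: [496.2, 140.6, -17.5]
tcp_rot: [3.141, -0.0, 0.043]
contact_force: [-4.4, -1.7, 13.4]
width: 0.4
grasp_force: 6.7
```

Touching the table showed that the reported z is about 28 mm too low (tip z = reported + 17). I'll use that correction from here.

>>> {"op": "servo_tool", "data": {"deltas": [[0,0,0,-40,0],[0,0,0,-25,0],[0,20,0,0,0],[0,14,0,0,0],[0,0,0,0,0]]}}

```text
clock: 9.78
tcp_pos: [530.4, 142.1, 46.1]
tcp_rot: [-3.141, 0.001, 0.042]
contact_force: [-0.4, -0.7, -0.5]
width: 0.6
grasp_force: 0.0
```

>>> {"op": "servo_tool", "data": {"deltas": [[0,1,0,0,0],[0,1,0,0,0],[0,0,0,0,0]]}}

```text
clock: 10.15
tcp_pos: [531.8, 142.1, 46.6]
tcp_rot: [3.142, 0.0, 0.043]
contact_force: [-0.4, 0.7, 0.6]
width: 0.3
grasp_force: 0.0
```

>>> {"op": "servo_tool", "data": {"deltas": [[0,1,0,0,0],[0,1,0,0,0],[0,0,0,0,0]]}}

```text
clock: 10.52
tcp_pos: [534.2, 142.2, 46.7]
tcp_rot: [-3.142, -0.0, 0.043]
contact_force: [0.2, -1.0, 0.1]
width: 0.8
grasp_force: 0.0
```

```bash
python3 -c "
from h import *
print(st())"
```

```text
{'t': 10.53, 'sx': np.float64(-92.6), 'sy': np.float64(-31.5), 'z': np.float64(46.7), 'yaw': np.float64(-0.001), 'fx': np.float64(1.0), 'fy': np.float64(0.1), 'fz': np.float64(0.1), 'j': array([ 0.19,  0.34, -0.62,  1.85,  0.23,  1.02, -2.05]), 'w': 0.8}
```

>>> {"op": "servo_tool", "data": {"deltas": [[0,1,0,0,0],[0,0,0,0,0]]}}

```text
clock: 10.78
tcp_pos: [534.6, 142.3, 46.5]
tcp_rot: [3.141, 0.001, 0.043]
contact_force: [-2.5, -0.3, 1.5]
width: 0.6
grasp_force: 1.3
```

>>> {"op": "servo_tool", "data": {"deltas": [[0,1,0,0,0],[0,0,0,0,0]]}}

```text
clock: 11.02
tcp_pos: [534.9, 142.2, 46.4]
tcp_rot: [3.141, 0.002, 0.043]
contact_force: [-6.4, -0.8, 3.5]
width: 0.3
grasp_force: 3.1
```

>>> {"op": "servo_tool", "data": {"deltas": [[0,1,0,0,0],[0,0,0,0,0]]}}

```text
clock: 11.28
tcp_pos: [535.1, 142.0, 46.2]
tcp_rot: [3.14, 0.004, 0.043]
contact_force: [-9.4, -1.6, 6.1]
width: 0.2
grasp_force: 4.8
```

>>> {"op": "servo_tool", "data": {"deltas": [[0,0,3,0,0],[0,0,4,0,0],[0,0,4,0,0],[0,0,4,0,0],[0,0,0,0,0]]}}

```text
clock: 11.9
tcp_pos: [536.0, 126.7, 46.2]
tcp_rot: [3.14, 0.003, 0.043]
contact_force: [-8.7, -1.3, 5.7]
width: 0.8
grasp_force: 4.2
```

Run:
```python
from h import *
print(st())
s=capture("side"); a=cv2.imread("pics/side2.png"); crop(s,245,200,50,40,7,"pics/x.png")
b=cv2.resize(a[180:420,180:480],(350,280)); cv2.imwrite("pics/side5.png",np.hstack([b,cv2.imread("pics/x.png")]))
```

```text
{'t': 11.9, 'sx': np.float64(-77.0), 'sy': np.float64(-30.3), 'z': np.float64(46.2), 'yaw': np.float64(-0.001), 'fx': np.float64(0.9), 'fy': np.float64(-8.8), 'fz': np.float64(5.7), 'j': array([ 0.21,  0.34, -0.62,  1.86,  0.23,  1.02, -2.02]), 'w': 0.8}
```

View pics/side5.png

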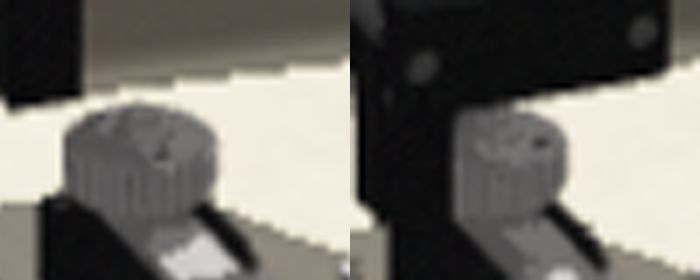

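The dimple has moved from facing the carriage round to the right, about 0.7 rad anticlockwise, so the drive works. Next I'll go round the corner.

>>> {"op": "servo_tool", "data": {"deltas": [[0,0,2,0,0],[0,0.7,5,0,0],[0,2,4.7,0,0],[0,3.1,4,0,0],[0,4,3.1,0,0],[0,4.7,2,0,0],[0,5,0.7,0,0],[0,0,0,0,0]]}}

```text
clock: 12.95
tcp_pos: [558.5, 106.9, 46.7]
tcp_rot: [-3.141, -0.0, 0.043]
contact_force: [1.0, -0.5, -0.1]
width: 0.5
grasp_force: 0.0
```

```bash
cat > d.py <<'E'
from h import *
print(st())
# dimple search: darkest spots on nut-top ellipse, z given rise
s=capture("side"); g=cv2.cvtColor(s["image"],cv2.COLOR_RGB2GRAY).astype(float)
r=np.array([[np.cos(TH),-np.sin(TH)],[np.sin(TH),np.cos(TH)]])
O=np.array([-1.,1.2])  # picture offset of stage in side view (px)
cx=r@np.array([-90,0])+T
a=np.arange(0,360,10); P=np.array([[*(cx+r@(15.5*np.array([np.cos(t),np.sin(t)]))),77] for t in np.radians(a)])
q=proj(s,P)+O
v=cv2.remap(g.astype(np.float32),q[:,0].astype(np.float32)[None],q[:,1].astype(np.float32)[None],cv2.INTER_LINEAR)[0]
print(dict(zip(a.tolist(),v.round().astype(int).tolist())))
E
python3 d.py
```

```text
{'t': 12.95, 'sx': np.float64(-56.2), 'sy': np.float64(-8.7), 'z': np.float64(46.7), 'yaw': np.float64(-0.001), 'fx': np.float64(0.5), 'fy': np.float64(0.9), 'fz': np.float64(-0.1), 'j': array([ 0.24,  0.37, -0.6 ,  1.82,  0.24,  1.03, -1.98]), 'w': 0.5}
{0: 13, 10: 12, 20: 12, 30: 12, 40: 12, 50: 13, 60: 13, 70: 13, 80: 13, 90: 12, 100: 13, 110: 14, 120: 16, 130: 28, 140: 24, 150: 11, 160: 14, 170: 16, 180: 12, 190: 69, 200: 84, 210: 79, 220: 80, 230: 81, 240: 81, 250: 81, 260: 81, 270: 83, 280: 84, 290: 84, 300: 82, 310: 56, 320: 19, 330: 17, 340: 13, 350: 14}
```

>>> {"op": "servo_tool", "data": {"deltas": [[0,0,-1.5,0,0],[0,0,0,0,0]]}}

```text
clock: 13.25
tcp_pos: [557.9, 108.5, 46.7]
tcp_rot: [-3.141, 0.0, 0.043]
contact_force: [-0.0, 0.5, 0.1]
width: 0.6
grasp_force: 0.0
```

>>> {"op": "servo_tool", "data": {"deltas": [[0,0,-1.5,0,0],[0,0,0,0,0]]}}

```text
clock: 13.5
tcp_pos: [557.9, 109.9, 46.7]
tcp_rot: [-3.142, 0.0, 0.043]
contact_force: [-0.2, 0.6, -0.3]
width: 0.6
grasp_force: 0.0
```

>>> {"op": "servo_tool", "data": {"deltas": [[0,0,-1.5,0,0],[0,0,0,0,0]]}}

```text
clock: 13.75
tcp_pos: [558.0, 110.6, 46.7]
tcp_rot: [3.141, 0.0, 0.042]
contact_force: [0.2, -2.7, 0.9]
width: 0.6
grasp_force: 1.3
```

>>> {"op": "servo_tool", "data": {"deltas": [[0,0,-1.5,0,0],[0,0,0,0,0]]}}

```text
clock: 14.0
tcp_pos: [558.0, 110.9, 46.6]
tcp_rot: [3.14, 0.0, 0.041]
contact_force: [-1.2, -7.2, 1.8]
width: 0.4
grasp_force: 3.3
```

>>> {"op": "servo_tool", "data": {"deltas": [[0,4.5,0,0,0],[0,4.5,0,0,0],[0,4.5,0,0,0],[0,4.5,0,0,0],[0,5,-0.7,0,0],[0,4.7,-2,0,0]]}}

```text
clock: 14.75
tcp_pos: [586.2, 113.9, 46.6]
tcp_rot: [3.139, -0.0, 0.041]
contact_force: [2.2, -9.6, 0.9]
width: 0.6
grasp_force: 4.1
```

```bash
python3 d.py
```

```text
{'t': 14.75, 'sx': np.float64(-62.0), 'sy': np.float64(19.2), 'z': np.float64(46.6), 'yaw': np.float64(-0.003), 'fx': np.float64(9.7), 'fy': np.float64(1.8), 'fz': np.float64(0.9), 'j': array([ 0.21,  0.42, -0.58,  1.75,  0.27,  1.05, -2.  ]), 'w': 0.6}
{0: 88, 10: 85, 20: 83, 30: 83, 40: 83, 50: 80, 60: 77, 70: 77, 80: 78, 90: 80, 100: 81, 110: 81, 120: 81, 130: 85, 140: 85, 150: 86, 160: 83, 170: 80, 180: 80, 190: 81, 200: 86, 210: 81, 220: 82, 230: 83, 240: 82, 250: 82, 260: 82, 270: 84, 280: 85, 290: 81, 300: 85, 310: 87, 320: 89, 330: 89, 340: 90, 350: 86}
```

>>> {"op": "servo_tool", "data": {"deltas": [[0,4,-3.1,0,0],[0,3.1,-4,0,0],[0,2,-4.7,0,0],[0,0.7,-5,0,0],[0,0,-4,0,0],[0,0,-4,0,0]]}}

```text
clock: 15.55
tcp_pos: [598.5, 142.1, 48.0]
tcp_rot: [-3.14, -0.008, 0.041]
contact_force: [12.3, 1.4, -5.4]
width: 0.5
grasp_force: 6.4
```

```bash
python3 d.py; python3 -c "
from h import *
s=capture('side'); crop(s,235,195,70,55,8,'pics/side6.png')"
```

```text
{'t': 15.55, 'sx': np.float64(-89.6), 'sy': np.float64(32.8), 'z': np.float64(48.0), 'yaw': np.float64(-0.003), 'fx': np.float64(-0.8), 'fy': np.float64(12.3), 'fz': np.float64(-5.4), 'j': array([ 0.16,  0.45, -0.59,  1.71,  0.28,  1.06, -2.05]), 'w': 0.5}
{0: 87, 10: 85, 20: 82, 30: 81, 40: 81, 50: 80, 60: 80, 70: 80, 80: 80, 90: 81, 100: 81, 110: 81, 120: 81, 130: 84, 140: 85, 150: 87, 160: 84, 170: 80, 180: 81, 190: 78, 200: 60, 210: 54, 220: 74, 230: 82, 240: 81, 250: 81, 260: 82, 270: 85, 280: 86, 290: 85, 300: 88, 310: 87, 320: 82, 330: 89, 340: 92, 350: 92}
```

View pics/side6.png

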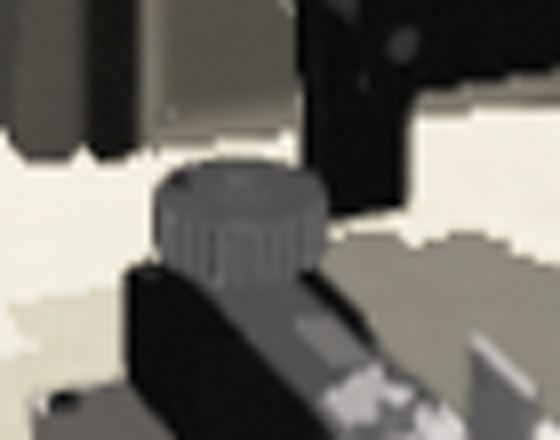

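The dimple sits at the left-rear, (180,185) in the crop, about 207°, so the nut has turned about 3.6 rad without slip. I'll continue the orbit.

>>> {"op": "servo_tool", "data": {"deltas": [[0,0.7,-4,0,0],[0,0,-4.5,0,0],[0,-0.7,-5,0,0],[0,-2,-4.7,0,0],[0,-3.1,-4,0,0],[0,-4,-3.1,0,0],[0,-4.7,-2,0,0],[0,-5,-0.7,0,0]]}}

```text
clock: 16.65
tcp_pos: [575.3, 172.7, 48.1]
tcp_rot: [-3.137, -0.004, 0.045]
contact_force: [1.2, 6.9, 4.4]
width: 0.7
grasp_force: 3.2
```

```bash
python3 d.py
```

```text
{'t': 16.65, 'sx': np.float64(-121.3), 'sy': np.float64(10.9), 'z': np.float64(48.1), 'yaw': np.float64(0.001), 'fx': np.float64(-6.8), 'fy': np.float64(1.5), 'fz': np.float64(4.4), 'j': array([ 0.13,  0.43, -0.6 ,  1.74,  0.27,  1.05, -2.1 ]), 'w': 0.7}
{0: 96, 10: 112, 20: 113, 30: 113, 40: 112, 50: 114, 60: 114, 70: 113, 80: 112, 90: 111, 100: 101, 110: 99, 120: 100, 130: 100, 140: 107, 150: 90, 160: 83, 170: 80, 180: 82, 190: 82, 200: 83, 210: 83, 220: 82, 230: 83, 240: 83, 250: 83, 260: 84, 270: 86, 280: 94, 290: 103, 300: 102, 310: 107, 320: 101, 330: 106, 340: 106, 350: 94}
```

>>> {"op": "servo_tool", "data": {"deltas": [[0,-5,0,0,0],[0,-5,0,0,0],[0,-5,0,0,0],[0,-4.5,0,0,0],[0,-5,0.7,0,0],[0,-4.7,2,0,0],[0,-4,3.1,0,0]]}}

```text
clock: 17.58
tcp_pos: [540.6, 163.8, 47.0]
tcp_rot: [-3.139, -0.0, 0.044]
contact_force: [-2.2, 3.2, 1.6]
width: 0.4
grasp_force: 2.1
```

```bash
python3 d.py
```

```text
{'t': 17.57, 'sx': np.float64(-113.9), 'sy': np.float64(-24.1), 'z': np.float64(47.0), 'yaw': np.float64(0.0), 'fx': np.float64(-3.3), 'fy': np.float64(-2.0), 'fz': np.float64(1.6), 'j': array([ 0.15,  0.37, -0.62,  1.83,  0.24,  1.03, -2.09]), 'w': 0.4}
{0: 87, 10: 120, 20: 163, 30: 152, 40: 145, 50: 144, 60: 135, 70: 116, 80: 113, 90: 114, 100: 111, 110: 110, 120: 103, 130: 87, 140: 85, 150: 86, 160: 83, 170: 80, 180: 81, 190: 81, 200: 80, 210: 79, 220: 80, 230: 80, 240: 80, 250: 81, 260: 83, 270: 86, 280: 88, 290: 85, 300: 90, 310: 92, 320: 89, 330: 92, 340: 96, 350: 82}
```

```bash
cat > d.py <<'E'
from h import *
print(st())
def pol(s,g,rise,O=(0,0)):
    r=np.array([[np.cos(TH),-np.sin(TH)],[np.sin(TH),np.cos(TH)]]); cx=r@np.array([-90,0])+T
    u,v=np.meshgrid(np.arange(250,290,.5),np.arange(205,240,.5))
    G=cv2.remap(g,u.astype(np.float32),v.astype(np.float32),cv2.INTER_CUBIC)
    bh=cv2.morphologyEx(G,cv2.MORPH_BLACKHAT,cv2.getStructuringElement(cv2.MORPH_ELLIPSE,(13,9)))
    out=[]
    for i in range(u.shape[0]):
        for j in range(u.shape[1]):
            p=r.T@(cast(s,u[i,j]-O[0],v[i,j]-O[1],75.5+rise)[:2]-cx); R_=np.hypot(*p)
            if 12<R_<19: out.append((bh[i,j].round(),round(R_,1),round(np.degrees(np.arctan2(p[1],p[0]))%360),u[i,j],v[i,j]))
    out.sort(reverse=True); k=[]
    for o in out:
        if all(abs((o[2]-q[2]+180)%360-180)>15 for q in k): k.append(o)
        if len(k)==4: break
    for o in k: print([float(z) for z in o])
O=(1,1.2)
s=capture("side")
import sys
if len(sys.argv)>1:
    g=cv2.cvtColor(cv2.imread("pics/side0.png"),cv2.COLOR_BGR2GRAY).astype(np.float32); pol(s,g,0,O); print()
pol(s,cv2.cvtColor(s["image"],cv2.COLOR_RGB2GRAY).astype(np.float32),1.5,O)
E
python3 d.py 1
```

```text
{'t': 17.62, 'sx': np.float64(-113.1), 'sy': np.float64(-24.7), 'z': np.float64(46.9), 'yaw': np.float64(0.0), 'fx': np.float64(-4.1), 'fy': np.float64(-4.0), 'fz': np.float64(3.5), 'j': array([ 0.15,  0.37, -0.62,  1.83,  0.24,  1.03, -2.09]), 'w': 0.6}
[81.0, 13.8, 174.0, 263.0, 217.0]
[81.0, 13.3, 153.0, 265.5, 217.0]
[71.0, 18.2, 36.0, 273.0, 222.0]
[53.0, 18.8, 19.0, 271.5, 223.0]

[77.0, 17.9, 32.0, 272.5, 221.5]
[57.0, 18.1, 102.0, 272.5, 217.0]
[40.0, 17.6, 48.0, 273.5, 220.5]
[22.0, 17.8, 86.0, 273.5, 218.0]
```

>>> {"op": "servo_tool", "data": {"deltas": [[0,-3,4.2,0,0],[0,-1.8,4.7,0,0],[0,-0.5,5,0,0],[0,0,4.3,0,0],[0,0,4.3,0,0]]}}

```text
clock: 18.3
tcp_pos: [535.3, 138.9, 46.2]
tcp_rot: [3.141, 0.003, 0.043]
contact_force: [-4.6, 0.8, 1.9]
width: 0.8
grasp_force: 2.2
```

```bash
cat > f.py <<'E'
from h import *
import sys
print(st()); s=capture("side"); cv2.imwrite(f"pics/f{sys.argv[1]}.png",s["image"][:,:,::-1])
E
python3 f.py 1
```

```text
{'t': 18.3, 'sx': np.float64(-89.2), 'sy': np.float64(-30.5), 'z': np.float64(46.2), 'yaw': np.float64(-0.001), 'fx': np.float64(-1.0), 'fy': np.float64(-4.6), 'fz': np.float64(1.9), 'j': array([ 0.19,  0.35, -0.62,  1.85,  0.23,  1.02, -2.05]), 'w': 0.8}
```

>>> {"op": "servo_tool", "data": {"deltas": [[0,0.5,4,0,0],[0,0,4,0,0],[0,0.7,5,0,0],[0,2,4.7,0,0],[0,3.1,4,0,0],[0,4,3.1,0,0],[0,4.7,2,0,0],[0,5,0.7,0,0]]}}

```text
clock: 19.35
tcp_pos: [558.8, 110.9, 46.6]
tcp_rot: [3.14, -0.0, 0.041]
contact_force: [-1.2, -5.3, -1.4]
width: 0.5
grasp_force: 2.4
```

```bash
python3 f.py 2
```

```text
{'t': 19.35, 'sx': np.float64(-60.2), 'sy': np.float64(-8.3), 'z': np.float64(46.6), 'yaw': np.float64(-0.003), 'fx': np.float64(5.3), 'fy': np.float64(-1.4), 'fz': np.float64(-1.4), 'j': array([ 0.22,  0.37, -0.6 ,  1.81,  0.24,  1.03, -1.99]), 'w': 0.5}
```

Contact held at about 5 N. I'll do the side leg and the start of the next corner.

>>> {"op": "servo_tool", "data": {"deltas": [[0,4.5,-0.4,0,0],[0,4.5,0,0,0],[0,4.5,0,0,0],[0,4.5,0,0,0],[0,5,-0.7,0,0],[0,4.7,-2,0,0],[0,4,-3.1,0,0],[0,0,0,0,0]]}}

```text
clock: 20.4
tcp_pos: [592.2, 118.9, 47.3]
tcp_rot: [3.141, -0.004, 0.041]
contact_force: [4.6, -4.7, -2.5]
width: 0.5
grasp_force: 3.4
```

```bash
python3 f.py 3
python3 - <<'E'
import cv2,numpy as np
L=[cv2.resize(cv2.imread(f"pics/{n}.png")[200:240,245:290],None,fx=8,fy=8,interpolation=cv2.INTER_CUBIC) for n in("side0","f1","f2","f3")]
m=np.vstack([np.hstack(L[:2]),np.hstack(L[2:])]);cv2.imwrite("pics/m1.png",cv2.resize(m,(720,600)))
E
```

```text
{'t': 20.4, 'sx': np.float64(-66.8), 'sy': np.float64(25.5), 'z': np.float64(47.3), 'yaw': np.float64(-0.003), 'fx': np.float64(4.9), 'fy': np.float64(4.4), 'fz': np.float64(-2.5), 'j': array([ 0.2 ,  0.43, -0.58,  1.73,  0.27,  1.05, -2.01]), 'w': 0.5}
```

View pics/m1.png

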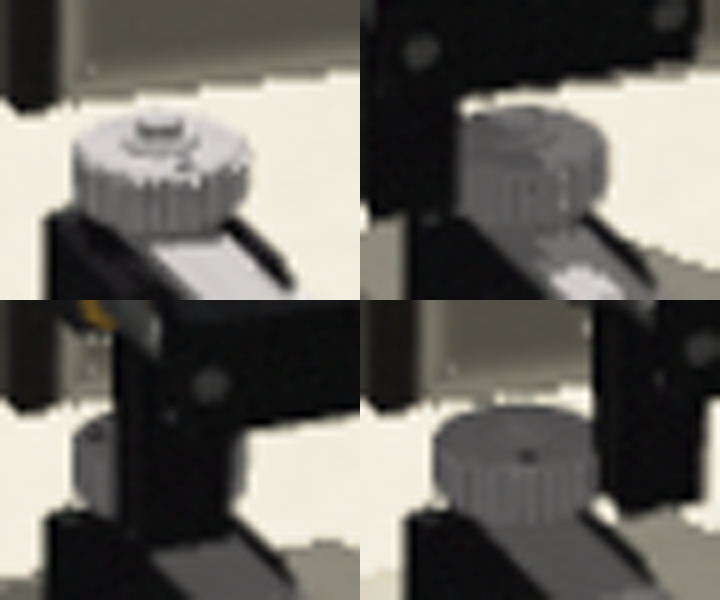

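Reading the panels:
- Start: dimple at front-right, 0°.
- f2: dimple leftmost, about 250°.
- f3: dimple at the front, about 350°, with the nut visibly about 3 mm higher.

That puts the nut at about 12.4 rad, inside the 11.0–15.7 window. I'll back off, rise and go to the tab.

>>> {"op": "servo_tool", "data": {"deltas": [[0,8,8,0,0],[0,0,0,-20,0],[0,0,0,-18,0],[0,-15,30,0,0],[0,-15,30,0,0],[0,-12,30,0,0],[0,0,4,0,0],[0,0,0,0,0]]}}

```text
clock: 21.45
tcp_pos: [560.6, 17.3, 85.9]
tcp_rot: [-3.141, -0.002, 0.043]
contact_force: [-0.9, 0.8, 0.4]
width: 0.7
grasp_force: 0.0
```

```bash
python3 f.py 4
python3 - <<'E'
from h import *
s=capture("side");c=capture("top")
a=np.array(c["eye"]);b=np.array(s["eye"]);d=ray(c,466,92);e=ray(s,377,15)
k=np.linalg.lstsq(np.c_[d,-e],b-a,rcond=None)[0];print((a+d*k[0]).round(),(b+e*k[1]).round())
# tab: compare side image at the tab with start
r=np.array([[np.cos(TH),-np.sin(TH)],[np.sin(TH),np.cos(TH)]])
i0=cv2.imread("pics/side0.png",0);i1=cv2.imread("pics/f3.png",0)
for i in(i0,i1):
  for v in(240,246,250): print(i[v,288:308].tolist())
E
```

```text
{'t': 21.45, 'sx': np.float64(33.3), 'sy': np.float64(-10.6), 'z': np.float64(85.9), 'yaw': np.float64(-0.001), 'fx': np.float64(-0.9), 'fy': np.float64(-0.9), 'fz': np.float64(0.4), 'j': array([ 0.38,  0.3 , -0.57,  1.8 ,  0.18,  1.09, -1.78]), 'w': 0.7}
[660. -83. 464.] [642. -71. 452.]
[236, 236, 236, 236, 232, 191, 82, 115, 177, 208, 215, 231, 237, 236, 237, 237, 237, 237, 238, 238]
[218, 219, 220, 231, 227, 157, 92, 90, 92, 92, 92, 94, 100, 126, 190, 229, 236, 235, 235, 235]
[196, 208, 206, 194, 181, 119, 91, 89, 91, 92, 91, 94, 101, 137, 212, 231, 231, 231, 229, 235]
[136, 136, 136, 137, 133, 114, 78, 81, 99, 135, 179, 176, 153, 137, 137, 137, 137, 137, 138, 138]
[80, 79, 81, 96, 116, 102, 79, 84, 92, 92, 92, 95, 99, 105, 112, 133, 136, 135, 135, 135]
[80, 81, 82, 83, 81, 80, 82, 90, 90, 92, 92, 95, 102, 100, 91, 94, 94, 100, 116, 132]
```

>>> {"op": "servo_tool", "data": {"deltas": [[0,0,1.5,20,0],[0,0,0,15,0],[0,6,0,0,0],[0,6,0,0,0],[0,11.5,-1.5,0,0],[0,11.5,-3,0,0],[0,11,-4,0,0],[0,10.6,-5,0,0]]}}

```text
clock: 22.6
tcp_pos: [616.8, 31.3, 49.7]
tcp_rot: [3.142, -0.0, 0.043]
contact_force: [-2.0, -0.5, 1.1]
width: 0.7
grasp_force: 0.6
```

```bash
python3 f.py 5
```

```text
{'t': 22.6, 'sx': np.float64(21.8), 'sy': np.float64(46.2), 'z': np.float64(49.7), 'yaw': np.float64(-0.001), 'fx': np.float64(0.4), 'fy': np.float64(-2.0), 'fz': np.float64(1.1), 'j': array([ 0.31,  0.45, -0.54,  1.69,  0.26,  1.07, -1.85]), 'w': 0.7}
```

Tab contact is light (2 N) and tracking the plan. I'll continue the swing.

>>> {"op": "servo_tool", "data": {"deltas": [[0,9.9,-6,0,0],[0,9.5,-7,0,0],[0,8.6,-8,0,0],[0,7.8,-8.7,0,0],[0,6.8,-9.5,0,0],[0,6,-10,0,0],[0,4.8,-10.6,0,0],[0,3.8,-11,0,0]]}}

```text
clock: 23.65
tcp_pos: [670.3, 104.9, 49.7]
tcp_rot: [-3.142, -0.0, 0.043]
contact_force: [0.3, -1.0, -0.3]
width: 0.5
grasp_force: 0.4
```

>>> {"op": "servo_tool", "data": {"deltas": [[0,2.6,-11.5,0,0],[0,1.5,-11.5,0,0],[0,0,-4,0,0],[0,0,0,0,0]]}}

```text
clock: 24.15
tcp_pos: [672.8, 131.9, 49.7]
tcp_rot: [-3.141, 0.0, 0.043]
contact_force: [-1.2, -0.2, 0.6]
width: 0.4
grasp_force: 0.0
```

```bash
python3 f.py 6
```

```text
{'t': 24.15, 'sx': np.float64(-76.2), 'sy': np.float64(106.5), 'z': np.float64(49.7), 'yaw': np.float64(-0.001), 'fx': np.float64(0.1), 'fy': np.float64(-1.2), 'fz': np.float64(0.6), 'j': array([ 0.13,  0.58, -0.54,  1.51,  0.31,  1.14, -2.  ]), 'w': 0.4}
```

>>> {"op": "servo_tool", "data": {"deltas": [[0,0,10,0,0],[0,0,8,-10,0],[0,0,0,-25,0],[0,-35,7,0,0],[0,-36,7,0,0],[0,-35,6,0,0],[0,0,0,0,0]]}}

```text
clock: 25.08
tcp_pos: [567.3, 87.2, 85.6]
tcp_rot: [3.14, -0.0, 0.042]
contact_force: [-0.6, -0.5, -0.0]
width: 0.6
grasp_force: 0.0
```

```bash
python3 f.py 7
python3 - <<'E'
from h import *
r=np.array([[np.cos(TH),-np.sin(TH)],[np.sin(TH),np.cos(TH)]])
c=capture("side"); i0=cv2.imread("pics/side0.png",0).astype(int);i1=cv2.imread("pics/f7.png",0).astype(int)
for ph in(0,1.2,1.3,1.4,1.5,1.6):
    out=[]
    for rad in(104,110,116.5,123,129):
        a=ph; l=np.array([rad,12.8]); q=np.array([np.cos(a)*l[0]-np.sin(a)*l[1]-90,np.sin(a)*l[0]+np.cos(a)*l[1]])
        u,v=(proj(c,np.append(r@q+T,76))[0]+[1,1.2]).round().astype(int); out.append((int(u),int(v),int(i0[v,u]),int(i1[v,u])))
    print(ph,out)
t=capture("top"); cv2.imwrite("pics/t7.png",t["image"][:,:,::-1])
E
```

```text
{'t': 25.07, 'sx': np.float64(-36.2), 'sy': np.float64(-0.8), 'z': np.float64(85.6), 'yaw': np.float64(-0.002), 'fx': np.float64(0.4), 'fy': np.float64(-0.6), 'fz': np.float64(-0.0), 'j': array([ 0.27,  0.33, -0.59,  1.77,  0.21,  1.1 , -1.92]), 'w': 0.6}
0 [(294, 242, 92, 136), (296, 243, 87, 122), (298, 245, 91, 96), (299, 247, 95, 232), (301, 248, 126, 198)]
1.2 [(317, 217, 236, 116), (320, 216, 237, 102), (323, 216, 236, 166), (326, 216, 237, 238), (329, 216, 234, 235)]
1.3 [(315, 214, 236, 101), (318, 214, 235, 102), (321, 214, 236, 103), (324, 214, 236, 237), (327, 214, 234, 234)]
1.4 [(313, 212, 237, 105), (316, 212, 236, 98), (319, 212, 236, 102), (322, 211, 237, 104), (325, 211, 219, 219)]
1.5 [(311, 210, 237, 146), (313, 210, 237, 106), (316, 210, 238, 93), (319, 209, 237, 97), (322, 209, 233, 103)]
1.6 [(308, 209, 238, 238), (310, 208, 238, 229), (313, 208, 237, 105), (316, 207, 236, 100), (318, 207, 237, 98)]
```

The tab is seen at about 1.45–1.5 rad. Next I'll go down into the gap and push the carriage.

>>> {"op": "servo_tool", "data": {"deltas": [[0,0,-2,25,0],[0,0,0,25,0],[0,0,0,15,0],[0,0,0,7,0],[0,0,5,0,0],[0,0,5,0,0],[0,0,5,0,0],[0,0,0,0,0]]}}

```text
clock: 26.22
tcp_pos: [569.6, 75.2, 13.1]
tcp_rot: [3.141, -0.001, 0.042]
contact_force: [0.4, 0.5, 0.3]
width: 0.4
grasp_force: 0.0
```

```bash
python3 f.py 8
```

```text
{'t': 26.23, 'sx': np.float64(-24.1), 'sy': np.float64(1.0), 'z': np.float64(13.1), 'yaw': np.float64(-0.002), 'fx': np.float64(-0.5), 'fy': np.float64(0.4), 'fz': np.float64(0.3), 'j': array([ 0.26,  0.42, -0.56,  1.83,  0.27,  0.97, -1.95]), 'w': 0.4}
```

>>> {"op": "servo_tool", "data": {"deltas": [[0,0,5,0,0],[0,0,5,0,0],[0,0,5,0,0],[0,0,5,0,0],[0,0,5,0,0],[0,0,5,0,0],[0,0,4,0,0],[0,0,4,0,0]]}}

```text
clock: 27.28
tcp_pos: [570.9, 37.6, 12.6]
tcp_rot: [-3.142, -0.0, 0.043]
contact_force: [1.1, 1.1, 0.1]
width: 0.4
grasp_force: 0.9
```

>>> {"op": "servo_tool", "data": {"deltas": [[0,0,2,0,0],[0,0,1.5,0,0],[0,0,0,0,0]]}}

```text
clock: 27.65
tcp_pos: [570.9, 36.0, 12.7]
tcp_rot: [-3.14, -0.0, 0.044]
contact_force: [1.6, 6.3, -0.7]
width: 0.3
grasp_force: 2.9
```

>>> {"op": "servo_tool", "data": {"deltas": [[0,0,1.5,0,0],[0,0,1.5,0,0],[0,0,0,0,0]]}}

```text
clock: 28.02
tcp_pos: [570.9, 36.0, 12.7]
tcp_rot: [-3.137, -0.0, 0.046]
contact_force: [1.3, 14.5, -1.7]
width: 0.5
grasp_force: 6.8
```

>>> {"op": "servo_tool", "data": {"deltas": [[0,0,-5,0,0],[0,0,-8,0,0],[0,0,0,-25,0],[0,0,0,-40,0],[0,0,0,-50,0],[0,-40,0,-20,0],[0,-50,0,0,0],[0,0,0,0,0]]}}

```text
clock: 29.02
tcp_pos: [477.7, 39.8, 147.7]
tcp_rot: [3.139, 0.001, 0.042]
contact_force: [0.5, -0.7, 1.1]
width: 0.4
grasp_force: 0.0
```

```bash
python3 f.py 9
python3 - <<'E'
from h import *
# carriage top far edge: profile along stage x at y=-20, z=46 in both views
r=np.array([[np.cos(TH),-np.sin(TH)],[np.sin(TH),np.cos(TH)]])
t=capture("top");s=capture("side");i0=cv2.imread("pics/top0.png",0);j0=cv2.imread("pics/side0.png",0)
g=cv2.cvtColor(t["image"],cv2.COLOR_RGB2GRAY);h=cv2.cvtColor(s["image"],cv2.COLOR_RGB2GRAY)
for x in range(-24,112,4):
    p=np.append(r@np.array([x,-18])+T,46); u,v=proj(t,p)[0].round().astype(int);a,b=(proj(s,p)[0]+[1,1.2]).round().astype(int)
    print(x,i0[v,u],g[v,u],"|",j0[b,a],h[b,a])
E
```

```text
{'t': 29.02, 'sx': np.float64(7.3), 'sy': np.float64(-92.4), 'z': np.float64(147.7), 'yaw': np.float64(-0.002), 'fx': np.float64(0.7), 'fy': np.float64(0.5), 'fz': np.float64(1.1), 'j': array([ 0.42,  0.07, -0.62,  1.91,  0.04,  1.17, -1.74]), 'w': 0.4}
-24 217 137 | 20 20
-20 183 136 | 97 92
-16 74 137 | 199 129
-12 171 137 | 230 127
-8 216 136 | 229 127
-4 216 137 | 230 128
0 215 135 | 230 128
4 214 138 | 227 128
8 215 137 | 228 128
12 214 153 | 228 128
16 215 216 | 230 128
20 215 149 | 230 128
24 215 57 | 230 179
28 215 170 | 230 230
32 214 228 | 231 231
36 214 226 | 230 231
40 214 226 | 231 229
44 215 226 | 231 227
48 215 225 | 230 228
52 217 225 | 227 228
56 181 226 | 157 231
60 189 226 | 23 230
64 210 224 | 16 230
68 215 227 | 15 200
72 215 226 | 17 201
76 215 225 | 16 232
80 215 224 | 17 231
84 215 225 | 14 232
88 217 227 | 31 232
92 172 227 | 84 231
96 74 208 | 233 95
100 51 78 | 232 40
104 67 69 | 203 18
108 73 76 | 31 33
```

The carriage's near edge went from −16 to 24 and its far edge from 56 to 96. That is 40 mm, so it is home. The tool is clear, and I'm handing in.

```bash
python3 -c "
from workcell import manip
print(manip.close_job())"
```

```text
the job is handed in; nothing more can be done
None
```

The job is handed in, with no verdict returned; by camera the nut is about two turns loose (≈12.4 rad), the bar is swung out about 1.45 rad, the carriage is home (40 mm), and the tool was clear of everything at 29 s.

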